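Find the hard disk among look-alike drives by weight and clamp it in the work holder

TASK

One of the three look-alike drives standing in the rack is a hard disk, noticeably heavier than the two solid-state drives: find it by lifting them. Lay the hard disk flat on the desk with its label up and let go, then take it again by its long sides, lay it label up on the bed of the work holder with its ends toward the jaws, and slide the jaw up until you feel its sprung face press the drive against the fixed jaw, without driving the spring solid. The two light drives must be standing in the rack at the end, and the bottle, loupe and syringe must be left alone.

Things in the scene. Friction and masses are not known exactly. Their poses are not given: they have to be found in the camera images.
- drive_a: White 2.5-inch drive, 70 wide (its x) x 100 long (its y) x 8 mm thick (its z); label on the +z side. Origin: centre of the face opposite the label. It stands on a long edge in a rack slot, top edge 76 mm above the desk. The three look alike; which letter is which is not told: two are solid-state drives of about 60 g, one is the hard disk of about 210 g (within 12 %).
- drive_b: White 2.5-inch drive, 70 wide (its x) x 100 long (its y) x 8 mm thick (its z); label on the +z side. Origin: centre of the face opposite the label. It stands on a long edge in a rack slot, top edge 76 mm above the desk. See drive_a.
- drive_c: White 2.5-inch drive, 70 wide (its x) x 100 long (its y) x 8 mm thick (its z); label on the +z side. Origin: centre of the face opposite the label. It stands on a long edge in a rack slot, top edge 76 mm above the desk. See drive_a.
- rack: Grey drive stand, fixed; base 148 (its x) x 84 (y) x 6 mm, origin under its centre. Three slots along y at x = -48, 0, 48 mm, each holding a drive between fins 66 mm long that rise to 37 mm above the desk, 11 mm apart, flared on top. Slot floor 6 mm above the desk. All labels face the rack's -x.
- holder: Work holder with blue jaws, fixed; base 44 mm wide, x = -108 to 136 mm, origin on its underside, x along the slide. Bed: two rubber-topped bars at y = +-16.5 mm, tops 26 mm above the desk. The fixed jaw's rubber face, 58 mm wide, stands at x = -75 mm and looks to +x; jaws reach 48 mm above the desk. The sliding jaw is at the +x end.
- jaw (a joint): Sliding jaw of the holder, in m: 0 fully open, grows to 0.085 as it slides toward the fixed jaw (the holder's -x). Stiff slide: it moves at about 9 N and stays where it is left. Its rubber face stands at holder x = 0.090 - value while its spring is relaxed, the outer side of its thumb tab at 0.124 - value.
- jaw_face (a joint): Sprung rubber face of the sliding jaw, in m: 0 relaxed, grows as it is pressed back into the jaw, to 0.009 where it goes solid; 1 N for each mm. The slide holds this force when the jaw is let go.
- jaw_tab (a point): Centre of the outer side (holder's +x) of the black upright thumb tab on the sliding jaw; the tab is 40 mm wide, 10 mm thick, and rises from 44 to 74 mm above the desk; this point is 60 mm above the desk. It may be pushed from behind or pinched from above.
- ipa_bottle: White squeeze bottle with red cap, 59 mm across, 146 mm tall, standing loose; origin: centre of its underside.
- loupe: Black eye loupe, 43 mm across, 38 mm tall, standing loose; origin: centre of its underside.
- paste_syringe: Grey syringe, 106 mm long (its y), 17 mm thick, lying loose; origin: under its centre.
Mind the look-alikes: they are no part of the job. Leave any purple look-alike of the drive_a alone.

How it is judged:
By the outcome, as a careful person would: the job done as asked, in the order asked, and still so for the second after the job is handed in, with the robot touching nothing.
It also fails if it takes over 72 s, if anything falls off the work surface, if the arm or the gripper's body presses on something with over 40 N, if the wrist force passes 120 N, or if a joint passes its speed limit or range.

ROBOT

A 6-joint arm with a two-finger parallel gripper is mounted at the origin on a cart in front of the work surface, level with it; the furniture and walls round the work are solid. World frame = base frame: x ahead of the robot, y to its left, z up, the work surface at z = 0. Lengths are in m, angles in rad, forces in N, time in s.
With the tool pointing down it reaches from about 0.275 to 0.825 m from the base axis. Payload 4.9 kg.
Tool frame: the origin (TCP) lies midway between the tips of the shut fingers; the grasp point (between the pads) lies 19 mm behind it (grip_point_offset is the distance from the TCP to the grasp point, in m); z points along the fingers, y is the line along which they close (so a half turn about z gives the same grasp; the last joint's range is limited). The gripper opens to 85 mm and grips with 20 to 120 N. Pads are 22 mm wide; open, the fingers measure 114 mm over their backs; the gripper's body (76 mm by 85 mm) begins 54 mm behind the grasp point. The pads swing forward as they close: fully open they stand 13 mm farther back than shut.
Start: joints at [-0.134, 0.326, -0.193, 1.052, 0, 1.437], TCP at [0.55, 0, 0.231] pointing down, gripper open.
Joint ranges: [-2.65, 2.65], [-0.97, 1.79], [-1.3, 1.35], [-1.93, 2.1], [-1.47, 1.37], [-3.14, 3.14]. Speed limits (rad/s): [2.57, 2.57, 3.14, 3.14, 3.14, 3.14].

INTERFACE

Orientations are given as a rotation vector (axis times angle).
In Python, from cell import * gives the robot as it stands. Calls block until the motion is done:
- movep(position, orientation): joint-space move of the TCP to a pose.
- move_l(position, velocity=0.15, rot=None, until_force=None): straight line of the TCP; rot=None keeps the orientation; velocity is the mean speed in m/s. With until_force (N) it stops when the force on the tool has changed by that much, and returns True; else False.
- set_joints(angles): joint-space move.
- let_go() and grab(newtons=None): open the fingers fully, or close them until they stop; newtons is the grip in N (None keeps the last).
- sleep(seconds).
- ik(position, orientation): joint angles nearest the present ones, or None.
- get_state(): the state.
- grab_frame(name): name is "scene" or "side" or "wrist"; returns a dict with "img" (420x560x3 uint8, red, green, blue), "fx", "fy", "cx", "cy" (pixels), "k1" (the pictures are not rectified: a ray, as slopes to the right and down, at radius r is drawn at 1 + k1 r^2 times it, then the intrinsics apply), "cam_to_world" (4x4, takes a point from camera to world coordinates); the wrist camera has in their place "T_tool_cam" (4x4, takes a point from camera to tool coordinates, whose origin is the TCP and whose axes are the flange's). Camera axes: x right, y down, z forward; pixel columns grow to the right and rows downward; lengths in m; the calibration is good to about 2 mm. A picture is of the moment at which its call begins: read the wrist's pose just before it. There is no depth.
A pose or a line that the arm cannot do raises MotionError and nothing moves.
- sign_off(): hands the job in; it is judged then, once.
Trained networks look in the newest picture that a camera, given by its name, has taken for a name from the list of things; names that differ only in an ending like _2 or _b are one class to them, and where a whole thing is asked for, a point or a joint stands for the part that bears it (a point fixed in the world has none). Each returns a list of dicts, best first, with "score" (0 to 1); they miss things now and then, are a little off and sometimes report something else, mostly with a low value. They report only what shows in the picture. A call takes as long as a camera call. They do not tell look-alikes from the thing itself.
- spot_in(camera, name): "centre" ([column, row] in pixels, amid what is visible of it).
- silhouettes(camera, name): "mask" (420x560 bool, what is visible of it) and "centre" ([column, row] in pixels, amid what is visible of it).
- tip_of(camera, name): "centre" ([column, row] in pixels: a listed point, or the origin of a listed thing).
The state is a dict: "clock": time; "q": joint angles; "joint_velocities": joint speeds; "tau": joint torques, N m; "position": TCP position; "eef_rot": TCP orientation; "contact_force": force on the tool from outside, world axes, zero at the start; "wrist_torque": the same for the moment, N m; "finger_gap": opening from 0.0 (shut) to 1.0 (fully open); "grasp_force": force on a finger pad.
Only numpy, scipy, OpenCV 4.12 (cv2) and the standard library are available. Lean on these libraries where they do the work, as an engineer would, in place of code of your own. Each camera call takes 0.05 s, during which the arm holds its last target. There are 200 camera calls.

## Working session

There is one attempt and no reset: what is moved stays moved. The work goes in short steps, each a Python script; the robot and the scene stay as the last script left them, time stands still between calls to the robot, and variables do not carry over. Pictures are saved under pics/ and viewed, at most 10 in all, crops included, and the job is handed in when it is done.

```bash
ls; mkdir -p pics; cat > h.py <<'E'
from cell import *
import numpy as np, cv2
from scipy.spatial.transform import Rotation as R
def save(f,n): cv2.imwrite('pics/'+n,f['img'][:,:,::-1])
def ray(f,uv,T=None):
    d=np.array([(uv[0]-f['cx'])/f['fx'],(uv[1]-f['cy'])/f['fy']]);s=d.copy()
    for _ in range(20): s=d/(1+f['k1']*(s@s))
    T=np.array(f['cam_to_world'] if T is None else T)
    return T[:3,3],T[:3,:3]@np.array([s[0],s[1],1])
def atz(f,uv,z,T=None):
    o,d=ray(f,uv,T); return o+d*(z-o[2])/d[2]
def wristT(f,s):
    T=np.eye(4);T[:3,:3]=R.from_rotvec(s['eef_rot']).as_matrix();T[:3,3]=s['position'];return T@np.array(f['T_tool_cam'])
def down(yaw): # tool y at world angle yaw+90deg, tool z down
    return (R.from_euler('z',yaw)*R.from_euler('x',np.pi)).as_rotvec()
E
python3 - <<'E'
from h import *
s=get_state();print(s)
fs={}
for c in ('scene','side'):
    f=grab_frame(c);save(f,c+'0.png');print(c,np.round(f['cam_to_world'],3).tolist(),f['fx'],f['k1'])
    for n in ('drive_a','rack','holder','jaw_tab','ipa_bottle','loupe','paste_syringe'):
        for k in (silhouettes(c,n) if n!='jaw_tab' else tip_of(c,n))[:5]:
            print(n,np.round(k['centre'],0),round(k['score'],2),k['mask'].sum() if 'mask' in k else '')
E
```

```text
pics
{'clock': 0.0, 'q': array([-1.34209179e-01,  3.26956712e-01, -1.93591772e-01,  1.05201792e+00,
       -2.96797361e-05,  1.43661070e+00]), 'joint_velocities': array([ 0.00173558,  0.00121929,  0.00057864,  0.00076231,  0.001317  ,
       -0.00022466]), 'tau': array([-1.24197268e-03, -4.43398941e+01,  2.62443137e+01,  1.56443648e-02,
       -1.97191571e-04, -6.55614656e-06]), 'position': array([5.49404388e-01, 7.77312667e-05, 2.30491871e-01]), 'eef_rot': array([-2.22048448e+00, -2.22043224e+00,  1.72165554e-03]), 'contact_force': array([ 0.16671669,  0.09618152, -0.10911657]), 'wrist_torque': array([-0.01198306,  0.00903685, -0.02370291]), 'grasp_force': 0.0, 'finger_gap': 0.9982332034660402}
scene [[-0.563, -0.432, 0.704, -0.484], [-0.826, 0.309, -0.471, 0.727], [-0.014, -0.847, -0.532, 0.85], [0.0, 0.0, 0.0, 1.0]] 499.50765036895336 -0.024392689225926967
drive_a [274. 225.] 0.93 398
drive_a [163. 246.] 0.9 757
drive_a [249. 241.] 0.82 508
drive_a [265. 236.] 0.72 456
rack [251. 253.] 0.72 520
holder [408. 190.] 0.85 377
ipa_bottle [265. 191.] 0.98 685
ipa_bottle [406. 189.] 0.32 406
loupe [327. 233.] 0.76 209
paste_syringe [326. 188.] 0.39 41
side [[0.952, -0.134, 0.277, 0.244], [-0.306, -0.487, 0.818, -0.795], [0.025, -0.863, -0.505, 0.594], [0.0, 0.0, 0.0, 1.0]] 424.478246842025 -0.031690323775095244
drive_a [250. 194.] 0.95 499
drive_a [265. 208.] 0.86 604
drive_a [270. 163.] 0.69 374
drive_a [245. 188.] 0.68 372
rack [264. 222.] 0.75 389
rack [246. 248.] 0.33 383
holder [306. 350.] 0.76 3635
jaw_tab [283. 291.] 0.91 
ipa_bottle [338. 208.] 0.66 1146
ipa_bottle [379. 287.] 0.47 284
loupe [247. 250.] 0.75 366
paste_syringe [381. 291.] 0.47 289
```

View pics/scene0.png

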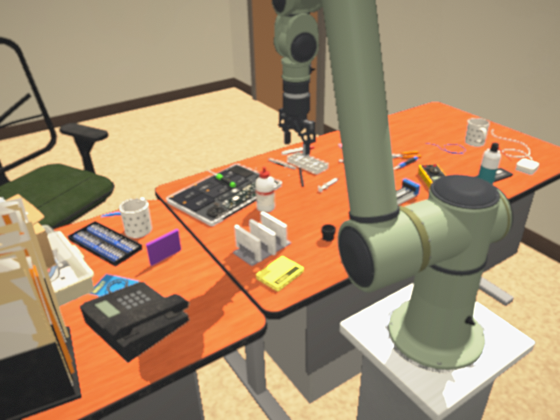

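View pics/side0.png

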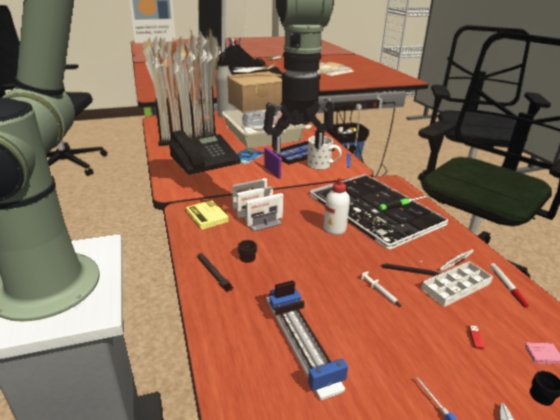

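Scene picture: the three white drives stand in the grey rack at about (262,237), the purple look-alike is at (163,246), the yellow notepad at (280,272), the bottle at (265,190) and the loupe at (327,232). Side picture: drives at about (245–265,188–210), purple drive (273,163), holder with fixed jaw (327,375) and sliding jaw with tab (284,290). Drive candidates are the three white ones in the rack and the purple one; I choose the white ones.

```bash
python3 - <<'E'
from h import *
S=grab_frame('scene');D=grab_frame('side')
for n,f,uv,z in [('dr',S,(274,225),.05),('dr',S,(249,241),.05),('dr',S,(265,236),.05),('dr',D,(250,194),.05),('dr',D,(265,208),.05),('dr',D,(245,188),.05),
 ('tab',D,(283,291),.06),('fix',D,(327,375),.044),('bottle',D,(337,208),.07),('bottle',S,(265,191),.07),('loupe',D,(247,250),.02),('loupe',S,(327,233),.02),('syr',D,(381,291),.01),('purple',S,(163,246),.03)]:
    print(n,np.round(atz(f,uv,z),3))
# look from above rack
c=atz(D,(262,208),.04)
movep([c[0]-.06,c[1]-.02,.33],get_state()['eef_rot'])
s=get_state();W=grab_frame('wrist');save(W,'w1.png');print(s['position'],s['clock'],np.round(W['T_tool_cam'],3).tolist())
T=wristT(W,s)
for k in silhouettes('wrist','drive_a'): print(k['score'],k['centre'],k['mask'].sum(),cv2.minAreaRect(np.argwhere(k['mask'])[:,::-1].astype(np.float32)))
for k in silhouettes('wrist','rack'): print(k['score'],k['centre'],k['mask'].sum())
for k in tip_of('wrist','rack'): print('rack o',k['score'],k['centre'],atz(W,k['centre'],0,T))
E
```

```text
dr [0.513 0.102 0.05 ]
dr [0.488 0.199 0.05 ]
dr [0.482 0.151 0.05 ]
dr [0.489 0.176 0.05 ]
dr [0.507 0.094 0.05 ]
dr [0.484 0.213 0.05 ]
tab [ 0.449 -0.225  0.06 ]
fix [ 0.46  -0.41   0.044]
bottle [0.668 0.015 0.07 ]
bottle [0.661 0.038 0.07 ]
loupe [ 0.429 -0.028  0.02 ]
loupe [ 0.428 -0.024  0.02 ]
syr [ 0.663 -0.229  0.01 ]
purple [0.63  0.392 0.03 ]
[0.44497415 0.09233469 0.32956046] 1.625 [[0.0, -0.953, -0.302, 0.076], [1.0, 0.0, 0.001, -0.0], [-0.001, -0.302, 0.953, -0.142], [0.0, 0.0, 0.0, 1.0]]
0.97 [322.8, 129.4] 904 ((319.62005615234375, 127.84000396728516), (12.303657531738281, 84.14569091796875), 81.8698959350586)
0.91 [320.1, 86.3] 853 ((319.52838134765625, 87.67971801757812), (10.969367980957031, 85.98736572265625), 81.02737426757812)
0.63 [326.3, 161.2] 1057 ((327.8053894042969, 164.26756286621094), (15.024394989013672, 78.76110076904297), 81.02737426757812)
0.78 [315.4, 117.0] 4464
rack o 0.58 [317.1, 124.3] [0.50121989 0.15638142 0.        ]
```

View pics/w1.png

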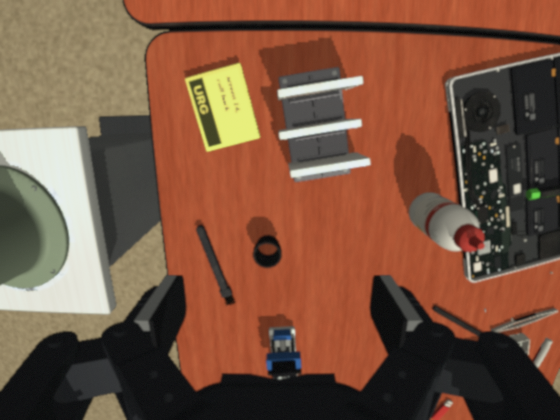

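The wrist picture shows three white drive edges at (320,87), (320,128) and (328,165) in the grey rack, lying about along world x, plus the loupe (267,250), bottle (445,222) and holder tab end (283,345). Next is a close look over the rack, and an IK check for the tilted lay-down poses.

```bash
cat >> h.py <<'E'
def tilt(psi,phi,sgn):
    h=np.array([np.cos(psi),np.sin(psi),0]);u=np.array([0,0,1.])
    y=np.cos(phi)*h+np.sin(phi)*u; z=np.sin(phi)*h-np.cos(phi)*u; x=np.cross(y,z)
    return R.from_matrix(np.c_[sgn*x,sgn*y,z]).as_rotvec()
E
python3 - <<'E'
from h import *
q0=get_state()['q']
for yaw in (8.5,188.5):
    print(yaw,[None if (j:=ik([.495,y,.07],down(np.radians(yaw)))) is None else np.round(j,2) for y in (.2,.15,.1)])
for sgn in (1,-1):
  for psi in range(-180,180,30):
    r=[]
    for phi in (45,60):
      p=np.array([.54,-.07,0])+np.array([0,0,.03]); 
      h=np.array([np.cos(np.radians(psi)),np.sin(np.radians(psi)),0])
      p=np.array([.54,-.07,0])-h*.04+np.array([0,0,.066*np.cos(np.radians(phi))])
      j=ik(p,tilt(np.radians(psi),np.radians(phi),sgn)); r.append(None if j is None else np.round(j,2).tolist())
    if r[0]: print(sgn,psi,r)
y=8.5
movep([.497,.152,.2],down(np.radians(8.5)))
s=get_state();W=grab_frame('wrist');save(W,'w2.png');print(s['position'],s['clock'],s['q'].round(2),s['contact_force'])
T=wristT(W,s);print(T.round(3).tolist())
for k in silhouettes('wrist','drive_a'):
    r=cv2.minAreaRect(np.argwhere(k['mask'])[:,::-1].astype(np.float32))
    b=cv2.boxPoints(r); print(k['score'],k['mask'].sum(),r[1],[atz(W,p,.076,T)[:2].round(4).tolist() for p in b])
E
```

```text
8.5 [array([ 0.25,  0.46, -0.45,  0.66,  0.  , -3.04]), array([ 0.15,  0.44, -0.49,  0.64,  0.  , -3.14]), array([ 0.05,  0.42, -0.52,  0.63,  0.  ,  3.05])]
188.5 [array([ 0.25,  0.46, -0.45,  0.66,  0.  ,  0.1 ]), array([ 0.15,  0.44, -0.49,  0.64,  0.  ,  0.  ]), array([ 0.05,  0.42, -0.52,  0.63,  0.  , -0.1 ])]
1 -180 [[-0.18, 1.26, 0.8, 1.89, -0.13, -1.7], None]
1 -150 [[-0.02, 1.14, 0.55, 1.68, -0.38, -1.98], None]
1 -120 [[0.11, 0.94, 0.13, 1.29, -0.6, -2.33], [0.17, 1.18, 0.37, 1.61, -0.73, -2.11]]
1 -90 [[0.2, 0.71, -0.36, 0.7, -0.77, -2.86], [0.28, 0.9, -0.23, 0.89, -0.98, -2.62]]
1 -60 [[0.18, 0.51, -0.87, -0.13, -0.73, 2.68], [0.29, 0.7, -0.92, -0.43, -1.0, 2.7]]
1 -30 [[-0.05, 0.5, -1.27, -0.93, -0.33, 1.92], None]
1 30 [[-0.75, 0.46, -1.02, -0.19, 0.74, 0.41], [-0.88, 0.68, -1.08, -0.47, 1.02, 0.32]]
1 60 [[-0.76, 0.64, -0.53, 0.63, 0.76, -0.33], [-0.85, 0.83, -0.44, 0.81, 0.96, -0.6]]
1 90 [[-0.66, 0.86, -0.06, 1.2, 0.59, -0.83], [-0.72, 1.08, 0.13, 1.47, 0.71, -1.05]]
1 120 [[-0.51, 1.07, 0.38, 1.59, 0.37, -1.17], [-0.54, 1.33, 0.7, 1.93, 0.43, -1.3]]
1 150 [[-0.35, 
[... 885 characters left out ...]
4 0.20005594] 5.75 [ 0.15  0.29 -0.32  0.95  0.   -3.14] [ 0.22966949  0.98186077 -0.05055901]
[[0.148, -0.943, -0.297, 0.573], [-0.989, -0.141, -0.046, 0.162], [0.001, 0.301, -0.954, 0.342], [0.0, 0.0, 0.0, 1.0]]
0.71 2108 (21.13754653930664, 116.01602172851562) [[0.4607, 0.1107], [0.5612, 0.1281], [0.5636, 0.111], [0.4632, 0.0917]]
0.7 2825 (34.105464935302734, 103.07937622070312) [[0.6214, 0.3973], [0.6362, 0.309], [0.6121, 0.3043], [0.5952, 0.393]]
0.69 2099 (115.82115173339844, 20.78597068786621) [[0.547, 0.2136], [0.5502, 0.1969], [0.4497, 0.1812], [0.4459, 0.1997]]
0.69 1169 (116.07843017578125, 10.561675071716309) [[0.5496, 0.1661], [0.551, 0.1577], [0.4492, 0.141], [0.4476, 0.1504]]
```

View pics/w2.png

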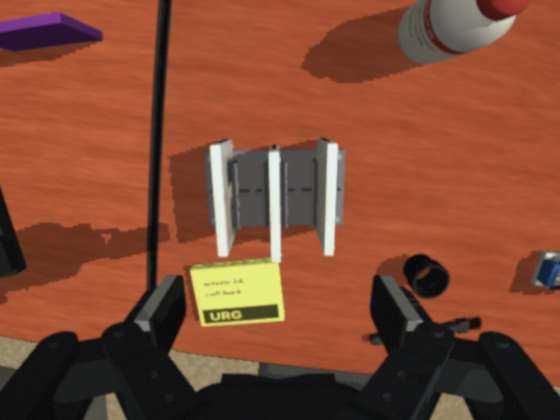

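Close view: the three white drives stand at (222,195), (275,200) and (328,195), the purple look-alike is at (50,33) and the yellow note at (238,292). The drives I want are the three white edges; measured spacing 47–48 mm, thickness 8.5 mm and length 102 mm all fit. Neighbours limit the open fingers, so I grip only the top 6 mm, with the pads swinging down as they close.

```bash
cat >> h.py <<'E'
A=np.radians(9.0); DR={'L':(.4968,.2022),'M':(.4994,.1538),'R':(.5128,.1063)}
def fz(n=4):
    v=[]
    for _ in range(n): sleep(.05); v.append(get_state()['contact_force'])
    return np.mean(v,0)
def weigh(k,z=.070,lift=.02):
    x,y=DR[k]; movep([x,y,.10],down(A)); sleep(.15); f0=fz()
    move_l([x,y,z],.1); f1=fz(2); grab(40); s=get_state(); print(k,'gap',round(s['finger_gap'],3),'grip',s['grasp_force'],'df',(fz(2)-f1).round(2))
    move_l([x,y,z+lift],.08); sleep(.15); f2=fz(); s=get_state()
    print('weight',(f0-f2).round(2),'gap',round(s['finger_gap'],3),'t',s['clock']); return f0[2]-f2[2]
E
python3 - <<'E'
from h import *
weigh('R')
W=grab_frame('wrist');save(W,'w3.png')
E
```

```text
R gap 0.079 grip 41.48355012293905 df [-1.23  0.23  2.15]
weight [ 0.26 -0.2   2.46] gap 0.075 t 13.3583
```

View pics/w3.png

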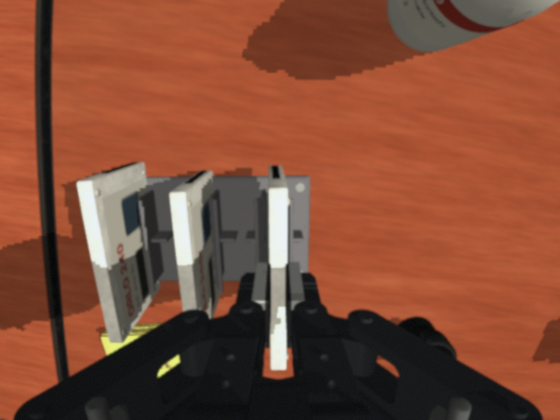

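The drive is held in the fingers at (278,230) and the other two stand untouched, their labels facing −y. The reading points to the hard disk; I lift it clear to confirm.

```bash
python3 - <<'E'
from h import *
x,y=DR['R']
move_l([x,y,.135],.15); sleep(.3); f=fz(); print(f.round(2),get_state()['wrist_torque'].round(3))
# check ik for lay path
psi=A-np.pi/2; h=np.array([np.cos(psi),np.sin(psi),0])
for phi in (0,15,30,40,45,50,55): 
    ph=np.radians(phi); e=np.array([.545,-.07,0])+h*.035 # bottom edge point
    ax=np.sin(ph)*h-np.cos(ph)*np.array([0,0,1])
    p=e-ax*.064; j=ik(p,tilt(psi,ph,1)); print(phi,p.round(3),None if j is None else j.round(2))
print(get_state()['q'].round(2),get_state()['clock'])
E
```

```text
[ 0.26 -0.18 -2.21] [-0.004  0.037  0.006]
0 [ 0.55  -0.105  0.064] [-0.32  0.51 -0.38  0.68  0.    2.67]
15 [ 0.548 -0.088  0.062] [-0.16  0.48 -0.49  0.53 -0.25  2.82]
30 [ 0.545 -0.073  0.055] [ 0.01  0.52 -0.54  0.43 -0.52  2.97]
40 [ 0.544 -0.064  0.049] [ 0.11  0.59 -0.54  0.4  -0.7   3.08]
45 [ 0.543 -0.06   0.045] [ 0.15  0.64 -0.53  0.4  -0.79  3.13]
50 [ 0.543 -0.056  0.041] [ 0.19  0.69 -0.51  0.41 -0.87 -3.09]
55 [ 0.542 -0.053  0.037] [ 0.23  0.74 -0.49  0.44 -0.96 -3.02]
[ 0.06  0.37 -0.4   0.8  -0.    3.05] 14.3583
```

The clear lift reads about 2.2 N, so this is the hard disk (slot R). I turn it, tilt it 45° with the label upward, touch its lower edge to the desk, release and look.

```bash
python3 - <<'E'
from h import *
psi=np.radians(-65);ph=np.radians(45);h=np.array([np.cos(psi),np.sin(psi),0]);u=np.array([0,0,1.])
ax=np.sin(ph)*h-np.cos(ph)*u
e=np.array([.545,-.085,0])+h*.035; p=e-ax*.064
grab(80); x,y=DR['R']
move_l([x,y,.15],.15)
print('ik',ik(p,tilt(psi,ph,1)).round(2),ik(p+.05*u,tilt(psi,ph,1)).round(2))
movep(p+.05*u,tilt(psi,ph,1))
hit=move_l(p-.012*u,.06,until_force=3); s=get_state()
print(hit,s['position']-p,s['finger_gap'],s['clock'])
if hit:
    let_go(); s=get_state(); move_l(s['position']-ax*.12,.2)
    movep([.50,-.09,.30],down(np.radians(115)))
    s=get_state();print(s['clock'],s['position'],s['q'].round(2));W=grab_frame('wrist');save(W,'w4.png');T=wristT(W,s)
    for k in silhouettes('wrist','drive_a'):
        r=cv2.minAreaRect(np.argwhere(k['mask'])[:,::-1].astype(np.float32));b=cv2.boxPoints(r)
        print(k['score'],k['centre'],r[1],[atz(W,q,.008,T)[:2].round(4).tolist() for q in b])
    print([(k['score'],k['centre'],atz(W,k['centre'],.06,T)) for k in tip_of('wrist','jaw_tab')])
    for k in silhouettes('wrist','holder'): print(k['score'],k['centre'],k['mask'].sum())
E
```

```text
ik [ 0.1   0.54 -0.8  -0.09 -0.73  2.68] [ 0.1   0.43 -0.77  0.04 -0.73  2.68]
True [-0.00072852 -0.00011864  0.00263309] 0.060361282391358635 16.3583
19.6917 [ 0.4996951  -0.08990372  0.29918158] [-0.32  0.21 -0.17  1.19 -0.    0.81]
0.73 [303.8, 181.9] (51.8516731262207, 75.14633178710938) [[0.4801, -0.0753], [0.5704, -0.0309], [0.606, -0.094], [0.5114, -0.1404]]
0.44 [397.5, 4.2] (8.0, 17.0) [[0.5315, 0.162], [0.5503, 0.1717], [0.5547, 0.1637], [0.5359, 0.154]]
[(0.93, [203.9, 251.4], array([ 0.45123127, -0.2132613 ,  0.06      ]))]
0.7 [196.0, 271.2] 4270
```

View pics/w4.png

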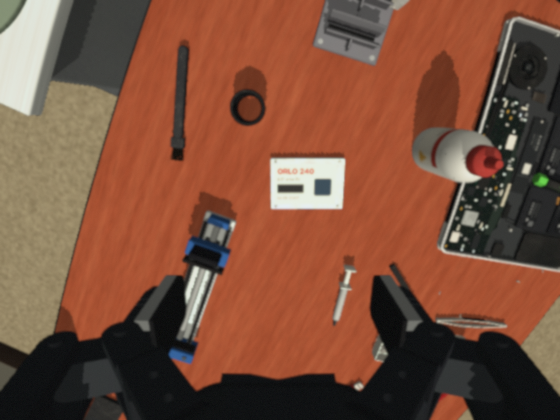

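The drive lies flat, label up, at (307,184), centred at (0.542, −0.085) with its long axis at 26°. The holder runs from (218,220) to (183,352), and everything else is untouched. Now one closer look at the holder.

```bash
python3 - <<'E'
from h import *
movep([.452,-.35,.25],down(np.radians(93)));sleep(.1)
s=get_state();W=grab_frame('wrist');T=wristT(W,s);print(s['clock'],s['position'],s['q'].round(2))
np.savez('w5.npz',img=W['img'],T=T,fx=W['fx'],fy=W['fy'],cx=W['cx'],cy=W['cy'],k1=W['k1'])
print([(k['score'],k['centre'],atz(W,k['centre'],.06,T)) for k in tip_of('wrist','jaw_tab')])
print([(k['score'],k['centre'],atz(W,k['centre'],0,T)) for k in tip_of('wrist','holder')])
c=W['img'][60:300,180:400,::-1];cv2.imwrite('pics/w5.png',cv2.resize(c,None,fx=2.5,fy=2.5,interpolation=cv2.INTER_CUBIC))
E
```

```text
21.0417 [ 0.45282866 -0.34867136  0.25054943] [-0.79  0.35 -0.1   1.11  0.    0.73]
[(0.88, [284.8, 49.4], array([ 0.45213073, -0.21144815,  0.06      ]))]
[(0.62, [283.4, 149.7], array([ 0.45789715, -0.31204192,  0.        ]))]
```

View pics/w5.png

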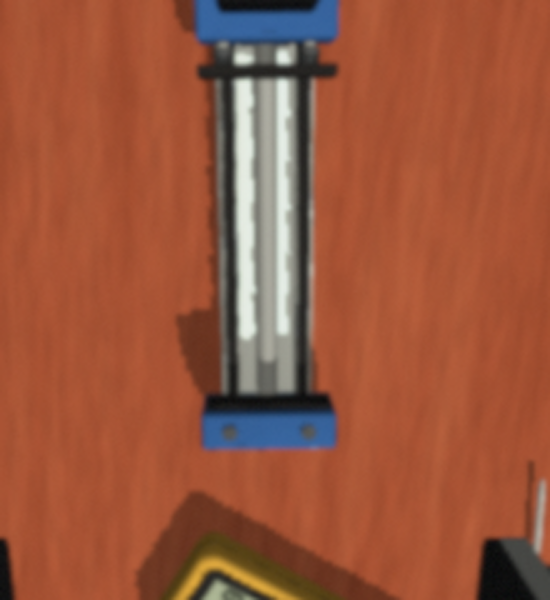

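In the crop, the fixed jaw's rubber face top edge is at crop (270,409), about 130 px wide. The sliding jaw's black face bar is at (268,72), and the bed bars lie between them. Computing the holder's pose from these.

```bash
python3 - <<'E'
from h import *
d=np.load('w5.npz');f={k:d[k] for k in d};T=f['T']
g=lambda c,r,z: atz(f,(180+c/2.5,60+r/2.5),z,T)
F=g(270,409,.048);J=g(268,74,.046);print(F,J,np.linalg.norm((J-F)[:2]),np.degrees(np.arctan2(*(J-F)[1::-1])))
print('jaw w',np.linalg.norm(g(205,410,.048)-g(335,410,.048)),'bar w',np.linalg.norm(g(199,72,.046)-g(337,72,.046)))
# bars: left/right white strips near two rows
for r in (90,330): print(g(246,r,.026),g(285,r,.026))
print('tab',g(268,-26,.06), 'base end L/R', [g(c,390,.0) for c in (222,314)])
E
```

```text
[ 0.46687667 -0.38916328  0.048     ] [ 0.45701087 -0.24675995  0.046     ] 0.1427446743026779 93.96316114728968
jaw w 0.05879487040752532 bar w 0.05598532190562122
[ 0.4484549 -0.2523642  0.026    ] [ 0.46523841 -0.25140936  0.026     ]
[ 0.454374   -0.35839836  0.026     ] [ 0.47253041 -0.35739516  0.026     ]
tab [ 0.4544125  -0.21149516  0.06      ] base end L/R [array([ 0.44431556, -0.39648396,  0.        ]), array([ 0.49125694, -0.39391057,  0.        ])]
```

The jaw is at about v = 0.022 (face gap 143 mm, jaw width 58.8 mm against 58 given), and the axis is at 93.6°. Now grip by the long sides and place on the bed.

```bash
python3 - <<'E'
from h import *
c=np.array([.5420,-.0852]); g=np.radians(26.1); hy=np.radians(93.6)
F=np.array([.466,-.3892]); ax=np.array([np.cos(hy),np.sin(hy)]); P=F+ax*.054
movep([*c,.06],down(g)); 
hit=move_l([*c,-.006],.08,until_force=6); s=get_state(); print('down',hit,s['position'].round(4),s['q'].round(2))
if hit: move_l(s['position']+[0,0,.0015],.05)
grab(40); s=get_state(); z0=s['position'][2]; print('gap',s['finger_gap'],s['grasp_force'],z0,s['contact_force'].round(2))
move_l([*s['position'][:2],.05],.12); sleep(.2); s=get_state(); print('held',s['finger_gap'],s['contact_force'].round(2),s['clock'])
if s['grasp_force']>15 and s['finger_gap']>.6:
    movep([*P,.10],down(hy)); sleep(.1)
    move_l([*P,z0+.034],.12)
    hit=move_l([*P,z0+.018],.04,until_force=2.5); s=get_state(); print('place',hit,s['position'][2]-z0,s['position'][:2]-P,s['contact_force'].round(2),s['clock'])
E
```

```text
down False [ 0.5425 -0.0853 -0.0056] [-0.29  0.59 -0.46  0.51  0.    2.4 ]
gap 0.8007435920155311 44.970436692237854 -0.005018796775988734 [-1.46  1.42  6.11]
held 0.800826749333662 [ 0.16  0.37 -1.98] 24.7583
place True 0.03193304303737346 [-0.00060283  0.0010902 ] [-0.86 -0.51 -1.41] 27.2667
```

Contact came 6 mm early and has little residual force, so it was probably an acceleration blip. I continue down gently.

```bash
python3 - <<'E'
from h import *
s=get_state();P=s['position'];z0=-.005
print(s['contact_force'].round(2))
hit=move_l([P[0],P[1],z0+.0235],.03,until_force=3.5); sleep(.1); s=get_state(); print(hit,s['position'][2]-z0,s['contact_force'].round(2),s['wrist_torque'].round(3),s['clock'])
W=grab_frame('wrist');save(W,'w6.png')
E
```

```text
[-0.86 -0.51 -1.41]
True 0.025984376705895564 [-0.43  0.57  6.49] [0.126 0.047 0.019] 27.6333
```

View pics/w6.png

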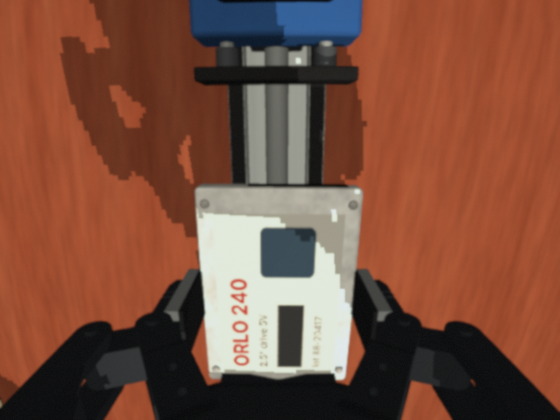

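The drive lies on the bed (bottom at 26 mm), aligned with the holder axis, label up, with its near end toward the fixed jaw. Release, then push the tab from behind with shut fingers in a force-logged approach.

```bash
cat >> h.py <<'E'
HY=np.radians(93.6);F=np.array([.466,-.3892]);AX=np.array([np.cos(HY),np.sin(HY)])
def at(d,z): return [*(F+AX*d),z]
def fa(): return -get_state()['contact_force'][:2]@AX
E
python3 - <<'E'
from h import *
let_go(); s=get_state(); p=s['position']; move_l([p[0],p[1],.14],.15)
movep(at(.215,.14),down(HY)); grab(30); move_l(at(.215,.053),.15); sleep(.1)
f0=get_state()['contact_force'];print(f0.round(2))
hit=move_l(at(.175,.053),.05,until_force=5); s=get_state();print('touch',hit,(s['position'][:2]-F)@AX,(s['contact_force']).round(2))
for d in np.arange((s['position'][:2]-F)@AX-.01,.150,-.007):
    move_l(at(d,.053),.05); sleep(.05); s=get_state(); print(round((s['position'][:2]-F)@AX,4),(s['contact_force']-f0).round(2))
print(get_state()['clock'])
E
```

```text
[ 0.2  -0.61  0.7 ]
touch True 0.18704801387197115 [-0.33  0.08  0.  ]
0.1789 [-0.52  5.35  1.88]
0.1724 [-0.03  6.89  0.93]
0.1654 [-0.48  6.67  2.32]
0.1584 [0.45 6.72 2.52]
33.2667
```

Sliding force is about 6.7 N. Now 1 mm steps.

```bash
python3 - <<'E'
from h import *
b=6.8+0.61*0; f0=-.61
d=.157
while d>.134:
    move_l(at(d,.053),.03); sleep(.05); s=get_state(); fy=s['contact_force'][1]-f0
    print(round((s['position'][:2]-F)@AX,4),round(fy,2),(s['contact_force']).round(1)[[0,2]])
    if fy>b+4.3: break
    d-=.001
s=get_state();W=grab_frame('wrist');save(W,'w7.png');print(s['clock'])
E
```

```text
0.1584 6.6 [0.2 1.4]
0.1581 9.0 [0.3 2.2]
0.1574 10.01 [0.4 3.5]
0.1565 9.33 [-0.5  3. ]
0.1555 9.51 [0.9 2.9]
0.1545 9.03 [-0.3  3. ]
0.1535 9.01 [0.3 2.2]
0.1525 9.42 [-0.7  2.6]
0.1515 8.84 [-1.2  3.2]
0.1505 9.77 [-0.5  3.2]
0.1495 10.05 [0.2 2.5]
0.1485 9.2 [-0.4  3.5]
0.1478 9.92 [-1.1  3.6]
0.1469 9.51 [0.1 3.8]
0.1461 9.64 [-0.5  3.3]
0.1453 11.29 [0.3 4.8]
38.0667
```

View pics/w7.png

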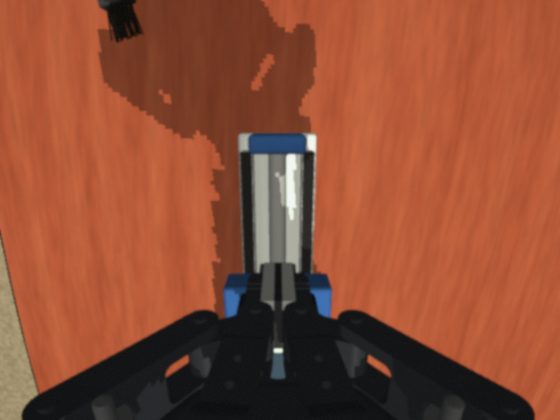

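The view only shows the gripper over the jaw; the spring face is hidden. The true stepping baseline is about 9.4 N and the rise has just begun, so I continue to about +5 N.

```bash
python3 - <<'E'
from h import *
f0=-.61;d=.1435
while d>.134:
    move_l(at(d,.053),.03); sleep(.05); s=get_state(); fy=s['contact_force'][1]-f0
    print(round((s['position'][:2]-F)@AX,4),round(fy,2),(s['contact_force']).round(1)[[0,2]])
    if fy>14: break
    d-=.001
print(get_state()['clock'])
E
```

```text
0.1453 7.51 [0.6 0.9]
0.1453 9.52 [-0.2  4.1]
0.1448 10.81 [0.2 4.9]
0.1442 11.76 [-0.3  4.9]
0.1434 13.17 [0.1 6.2]
0.1427 13.37 [-1.1  5.6]
0.142 14.36 [-0.6  6.8]
40.2167
```

The force rises 1 N per mm over about 4.9 mm, matching the spring. I back off and check the fit.

```bash
python3 - <<'E'
from h import *
move_l(at(.175,.053),.12); move_l(at(.175,.15),.2)
movep([*(F+AX*.04),.22],down(HY)); let_go(); sleep(.1)
s=get_state();W=grab_frame('wrist');T=wristT(W,s);print(s['clock'])
np.savez('w8.npz',img=W['img'],T=T,fx=W['fx'],fy=W['fy'],cx=W['cx'],cy=W['cy'],k1=W['k1'])
c=W['img'][40:280,160:420,::-1];cv2.imwrite('pics/w8.png',cv2.resize(c,None,fx=2.5,fy=2.5,interpolation=cv2.INTER_CUBIC)[:600])
E
```

```text
42.85
```

View pics/w8.png

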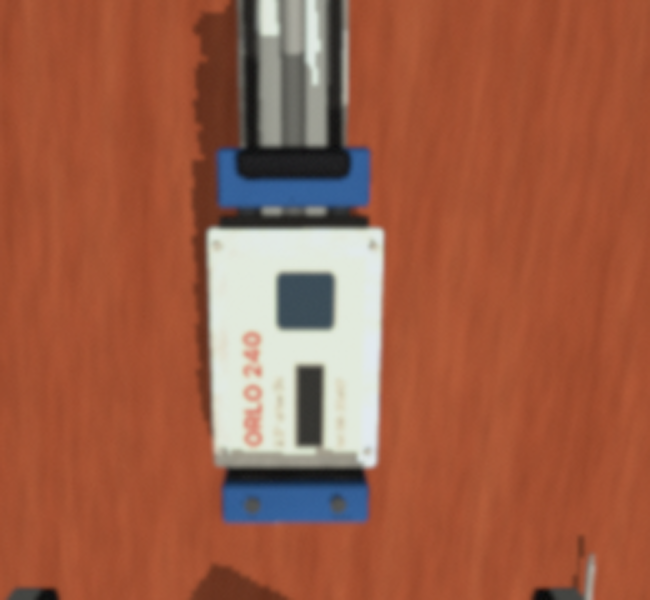

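The drive lies label up on the bed. Its lower end at crop (297,467) is against the fixed jaw's rubber, the sprung face at (293,222) is on the other end, and a gap of about 9 px (≈3–4 mm) still shows behind the face, so the spring is not solid. Last, a numeric check that the two light drives still stand in the rack, then hand in.

```bash
python3 - <<'E'
from h import *
movep([.42,-.2,.32],down(HY))
for c,z in (('scene',.045),('side',.045)):
    f=grab_frame(c)
    for n in ('drive_a','ipa_bottle','loupe'): print(c,n,[(round(k['score'],2),np.round(k['centre']).tolist(),atz(f,k['centre'],z).round(3)[:2].tolist()) for k in spot_in(c,n)[:5]])
print(get_state()['clock']); print(sign_off())
E
```

```text
scene drive_a [(0.6, [164.0, 244.0], [0.616, 0.393]), (0.57, [252.0, 242.0], [0.484, 0.194])]
scene ipa_bottle [(0.71, [260.0, 192.0], [0.699, 0.033]), (0.61, [265.0, 233.0], [0.501, 0.14])]
scene loupe [(0.65, [324.0, 232.0], [0.411, 0.002])]
side drive_a [(0.88, [255.0, 196.0], [0.501, 0.172]), (0.87, [311.0, 347.0], [0.456, -0.353]), (0.75, [272.0, 162.0], [0.609, 0.367]), (0.58, [249.0, 190.0], [0.495, 0.209])]
side ipa_bottle [(0.78, [341.0, 210.0], [0.694, 0.04])]
side loupe [(0.65, [249.0, 248.0], [0.427, -0.055])]
44.0667
the job is handed in; nothing more can be done
None
```

I handed the job in at 44 s: the hard disk (about 2.2 N when lifted) was laid label up on the desk, then re-gripped by its long sides and clamped label up in the holder with roughly 5 N of spring force, not solid; I found it on the first lift, so the two light drives were never lifted, and the last camera check put both in the rack.

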